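Stack a strut top on its rod

ROBOT

A 6-joint arm with a two-finger parallel gripper is mounted at the origin on the work surface. World frame = base frame: x ahead of the robot, y to its left, z up, the work surface at z = 0. Lengths are in m, angles in degrees, forces in N, time in s.
With the tool pointing down it reaches from about 0.425 to 0.95 m from the base axis. Payload 3.5 kg.
Tool frame: the origin (TCP) lies at the very end of the fingers, on their centre line; the grasp point (between the pads) lies 19 mm behind it (ctrl.grasp_offset is the distance from the TCP to the grasp point, in m); z points along the fingers, y is the line along which they close (so a half turn about z gives the same grasp; the last joint's range is limited). The gripper opens to 85 mm and grips with 20 to 120 N. Pads are 22 mm wide; open, the fingers measure 114 mm over their backs; the gripper's body (76 mm by 85 mm) begins 54 mm behind the grasp point. The pads swing forward as they close: fully open they stand 13 mm farther back than shut.
Start: joints at [-8.594, 16.404, 90.338, -0, 73.258, -8.594], TCP at [0.675, 0, 0.231] pointing down, gripper open.
Joint ranges: [-158.93, 158.93], [-51.34, 127.21], [12.03, 142.37], [-87.48, 267.48], [13.55, 161.25], [-162.69, 162.69]. Speed limits (degrees/s): [159.86, 159.86, 180, 180, 180, 180].

INTERFACE

Orientations are given as a 3x3 rotation matrix whose columns are the frame's x, y, z axes.
In Python, from rig import ctrl gives the robot as it stands.
- The arm moves only by the tool servo_tool, never from a script. Its argument "plan" is text: rows parted by semicolons, each of 5 numbers parted by spaces: the closure, from -1 (fully open) to 1 (shut), so that 0 is half open, then the shift along the world's x, y, z in m, then the turn about the world's z in rad. In form: grip x y z turn; .... A call has 1 to 20 rows; each row is the pose to reach, as a shift and turn from the pose commanded when the call began; what a row does not reach only later rows make up. A row lasts 1/8 s, in which the tool goes at most 62.5 mm and 10.7 degrees, less where a joint would pass 70% of its speed; a pose out of reach is approached as far as the arm can. A call with a gripper value outside its range is refused whole. The fingers move at their own pace and stop on an object; the grip force is fixed at half the most. Time passes only in rows, so rows that repeat a pose let the fingers close. It gives the time, the measured TCP pose, the force, the opening and the grip force at its end, in the units of the state.
- ctrl.read_state(): the state, without advancing time (a new reading comes with each control period).
- ctrl.get_image(name): name is "scene" or "side" or "wrist"; returns the picture (400x640x3 uint8, blue, green, red); there is no depth.
- ctrl.camera_params(name): a dict with "mtx" (3x3 intrinsics, pixels), "world_from_camera" (4x4, takes a point from camera to world coordinates). Camera axes: x right, y up, looking along -z (the intrinsics and any distortion apply to the point x, -y, -z); pixel columns grow to the right and rows downward; lengths in m; the calibration is good to about 2 mm. A picture is of the moment at which its call begins: read the wrist's pose just before it. camera_params takes no time and is no camera call; for the wrist camera it gives the pose at the moment of the call.
- ctrl.finish_job(): hands the job in; it is judged then, once.
The state is a dict: "time_s": time; "joint_pos": joint angles; "dq": joint speeds; "joint_efforts": joint torques, N m; "tool_pos": TCP position; "orientation": TCP orientation; "ft_force": force on the tool from outside, world axes, zero at the start; "wrist_torque": the same for the moment, N m; "width": opening from 0.0 (shut) to 1.0 (fully open); "gripper_force": force on a finger pad.
Only numpy, scipy, OpenCV 4.12 (cv2) and the standard library are available. Lean on these libraries where they do the work, as an engineer would, in place of code of your own. Each camera call takes 0.05 s, during which the arm holds its last target. There are 200 camera calls.

TASK

Build up the strut top on the upright strut rod: first the spring seat with its flange down, then the bearing, then the three-eared top mount with its ears down, each threaded over the rod and lying flat on the one below; last set the dust cap, flange down, into the recess in the top of the mount. All four already lie the right way up. Let go of everything, and leave the jar, socket, pulley, bush and bolt where they stand.

Things in the scene. Friction and masses are not known exactly. Their poses are not given: they have to be found in the camera images.
- strut: The strut stub, fixed to the bench: a dark square plate 100 x 100 x 10 mm, on it a round shoulder 50 mm in diameter whose flat top is 26 mm above the bench, and from its centre a bright upright rod 16 mm in diameter that ends 84 mm above the bench (its last 12 mm taper to 6 mm). Origin: centre of the plate's underside on the bench, on the rod's axis; z up. With all in place the undersides lie at: spring seat 26, bearing 52, top mount 66, dust cap 88 mm above the bench.
- seat: Spring seat, dark steel, like a top hat: a flat round flange 110 mm in diameter and 4 mm thick, on it a round hub 56 mm in diameter up to 26 mm total height; a plain 32 mm hole right through. Grip it by the hub. About 0.35 kg. Origin: centre of its underside; z up.
- bearing: Thrust bearing, a bright steel ring 60 mm in outer diameter, 14 mm high, with a plain 32 mm hole right through and a dark seal line on top. About 0.2 kg. Origin: centre of its underside; z up.
- mount: Top mount, cast aluminium: a round hub 60 mm in diameter and 28 mm high with three ears at its foot, 8 mm thick, reaching 55 mm from the axis; a 32 mm hole right through its black-lined floor; the top has a round recess 52 mm wide and 6 mm deep (its floor 22 mm above the underside). Grip it by the hub above the ears. About 0.6 kg. Origin: centre of its underside; z up.
- cap: Dust cap, black plastic: a round flange 40 mm in diameter and 4 mm thick, on it a round grip boss 26 mm in diameter, total height 24 mm, no hole. About 0.05 kg. Origin: centre of its underside; z up.
- jar: Bystander: small glass jar with a steel lid, 48 mm in diameter, 55 mm high, standing. Origin: centre of its underside; z up.
- socket: Bystander: steel wrench socket, 28 mm in diameter, 45 mm high, standing. Origin: centre of its underside; z up.
- pulley: Bystander: small dark grooved belt pulley, 48 mm in diameter, 22 mm high, lying flat, with no hole through it. Origin: centre of its underside; z up.
- bush: Bystander: black rubber bush with a steel core, 36 mm in diameter, 40 mm high, standing. Origin: centre of its underside; z up.
- bolt: Bystander: steel bolt standing on its hexagon head (30 mm across corners, 10 mm high), shank 14 mm, total height 52 mm. Origin: centre of its underside; z up.
Mind the look-alikes: they are no part of the job. Leave any pink or red look-alike of the seat alone.

How it is judged (in metres and radians):
On the way, in this order (a step that is already met when the one before it is completed fails the run):
1. the spring seat sits on the strut's shoulder, over the rod, let go (z of seat in the frame of strut between 0.022 and 0.03 m and angle between seat's own z axis and vertical below 0.08 rad and contact force between seat and the fingers below 0.3 N and horizontal distance between seat and strut below 0.011 m), for 0.2 s.
2. the bearing sits on the spring seat, over the rod, let go (z of bearing in the frame of strut between 0.048 and 0.056 m and angle between bearing's own z axis and vertical below 0.08 rad and contact force between bearing and the fingers below 0.3 N and horizontal distance between bearing and strut below 0.011 m), for 0.2 s.
3. the top mount sits on the bearing, over the rod, let go (z of mount in the frame of strut between 0.062 and 0.07 m and angle between mount's own z axis and vertical below 0.08 rad and contact force between mount and the fingers below 0.3 N and horizontal distance between mount and strut below 0.011 m), for 0.2 s.
4. the dust cap sits down in the recess of the top mount, let go (z of cap in the frame of strut between 0.084 and 0.092 m and angle between cap's own z axis and vertical below 0.08 rad and contact force between cap and the fingers below 0.3 N and horizontal distance between cap and mount below 0.009 m), for 0.2 s.
At the end, for the whole second after the job is handed in: Seat, bearing and mount lie flat in that order on the strut (undersides 26, 52, 66 mm up within 4 mm, axes within 11 mm of the rod), the cap in the mount's recess (88 mm up within 4 mm, within 9 mm of the mount's axis), all within 0.08 rad of upright, released and at rest (all of step 1 and all of step 2 and all of step 3 and all of step 4 and linear speed of each of seat, bearing, mount, cap below 0.02 m/s and angular speed of each of seat, bearing, mount, cap below 0.2 rad/s); the robot touches nothing.
It fails at once if the jar is shifted or knocked over (more than 25 mm) (distance of jar from where it was at the start of the episode above 0.025 m or angle between jar's own z axis and vertical above 0.6 rad).
It fails at once if the socket is shifted or knocked over (more than 25 mm) (distance of socket from where it was at the start of the episode above 0.025 m or angle between socket's own z axis and vertical above 0.6 rad).
It fails at once if the pulley is shifted or knocked over (more than 25 mm) (distance of pulley from where it was at the start of the episode above 0.025 m or angle between pulley's own z axis and vertical above 0.6 rad).
It fails at once if the bush is shifted or knocked over (more than 25 mm) (distance of bush from where it was at the start of the episode above 0.025 m or angle between bush's own z axis and vertical above 0.6 rad).
It fails at once if the bolt is shifted or knocked over (more than 25 mm) (distance of bolt from where it was at the start of the episode above 0.025 m or angle between bolt's own z axis and vertical above 0.6 rad).
It also fails if it takes over 128 s, if anything falls off the work surface, if the arm or the gripper's body presses on something with over 40 N, if the wrist force passes 120 N, or if a joint passes its speed limit or range.

## Working session

There is one attempt and no reset: what is moved stays moved. The work goes in short steps, Python scripts to look and compute and a tool call to move; the robot and the scene stay as the last step left them, time stands still between calls to the robot, and variables do not carry over. Pictures are saved under pics/ and viewed, at most 14 in all, crops included, and the job is handed in when it is done.

Besides the shell and the picture viewer there is one more tool, called after "Call:" as a command line: name --argument value ..., lists and objects as JSON in quotes. servo_tool: Moves the arm, as the interface text tells. Its arguments: {"type":"object","properties":{"plan":{"type":"string"}},"required":["plan"]}

```bash
ls; mkdir -p pics
python3 - <<'E'
from rig import ctrl
import cv2,numpy as np
for n in("scene","side","wrist"):
    cv2.imwrite(f"pics/{n}0.png",ctrl.get_image(n)); p=ctrl.camera_params(n); print(n,p["mtx"].tolist(),np.round(p["world_from_camera"],4).tolist(), [k for k in p])
print(ctrl.read_state(),ctrl.grasp_offset)
E
```

```text
pics
scene [[397.1059902650433, 0.0, 321.3782114359048], [0.0, 397.1059902650433, 200.2135026456525], [0.0, 0.0, 1.0]] [[-0.5804, -0.5892, 0.5621, 1.0011], [0.8143, -0.419, 0.4016, 0.4641], [-0.0011, 0.6908, 0.723, 0.7083], [0.0, 0.0, 0.0, 1.0]] ['mtx', 'world_from_camera']
side [[412.03196516971826, 0.0, 315.77877241229805], [0.0, 412.03196516971826, 198.81865533515082], [0.0, 0.0, 1.0]] [[0.9923, 0.062, -0.1072, 0.3781], [-0.1238, 0.4749, -0.8713, -0.7346], [-0.0032, 0.8779, 0.4789, 0.4877], [0.0, 0.0, 0.0, 1.0]] ['mtx', 'world_from_camera']
wrist [[287.9571646415623, 0.0, 318.6859989236928], [0.0, 287.9571646415623, 195.54955502666425], [0.0, 0.0, 1.0]] [[1.0, -0.0013, 0.0024, 0.6742], [0.0005, 0.9447, 0.3279, 0.0859], [-0.0027, -0.3279, 0.9447, 0.3727], [0.0, 0.0, 0.0, 1.0]] ['mtx', 'world_from_camera']
{'time_s': 0.15, 'joint_pos': array([-8.59287894e+00,  1.64440881e+01,  9.04029532e+01,  9.59074961e-05,
        7.32584804e+01, -8.59493851e+00]), 'dq': array([ 0.13443162, -0.02701602, -0.25860754, -0.10273396, -0.04600174,
        0.06515222]), 'joint_efforts': array([ 7.91554030e-04, -4.06602967e+01, -2.93140125e+01, -8.94972595e-05,
        3.96185191e-03, -2.97825103e-06]), 'tool_pos': array([6.74493980e-01, 1.23990772e-04, 2.30243632e-01]), 'orientation': array([[-3.52106140e-05,  9.99998342e-01, -1.82078835e-03],
       [ 9.99999961e-01,  3.57145897e-05,  2.76758027e-04],
       [ 2.76822597e-04, -1.82077853e-03, -9.99998304e-01]]), 'ft_force': array([-0.1111605 ,  0.5695351 , -0.23641879]), 'wrist_torque': array([-0.01205203,  0.04672581,  0.04100668]), 'gripper_force': 0.0, 'width': 1.0017013092206455} 0.0187
```

View pics/scene0.png

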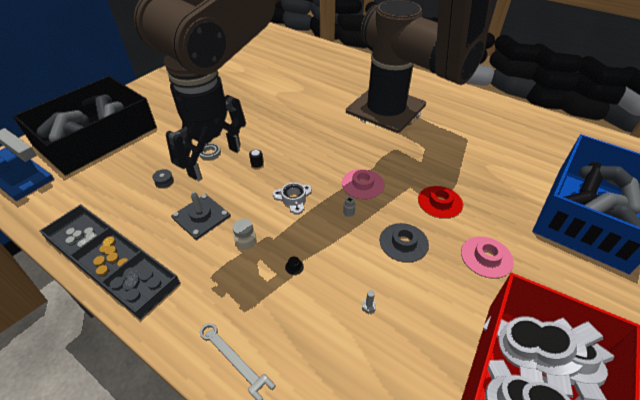

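View pics/side0.png

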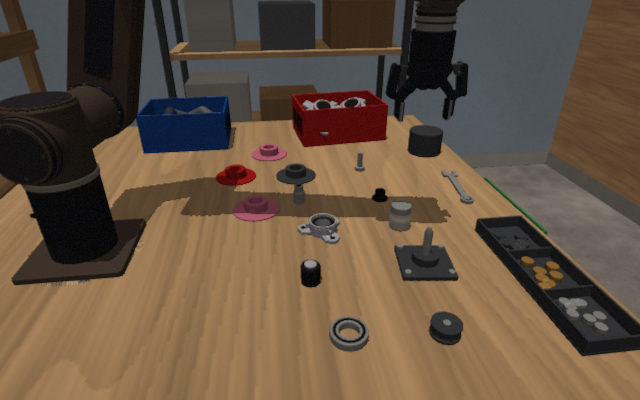

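View pics/wrist0.png

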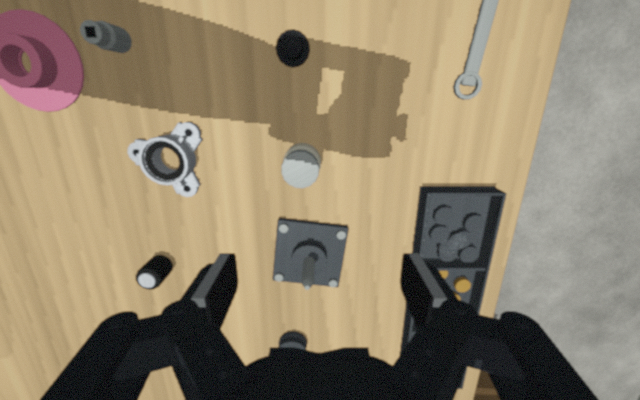

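The scene picture shows the dark seat at (405,240), bearing (209,151), mount (293,195), cap (294,266) and strut (200,213). In side they are at (296,173), (349,333), (322,226), (380,195) and (425,262). The wrist view shows the mount at (168,160), strut plate (311,252) and cap (292,48).

```bash
cat > h.py <<'E'
from rig import ctrl
import cv2,numpy as np
def onz(P,px,z):
    u,v=px; K=P["mtx"]; T=np.array(P["world_from_camera"])
    d=T[:3,:3]@np.array([(u-K[0,2])/K[0,0],-(v-K[1,2])/K[1,1],-1]); c=T[:3,3]
    return (c+d*(z-c[2])/d[2])[:2]
def proj(P,X):
    T=np.linalg.inv(P["world_from_camera"]); p=T[:3,:3]@np.asarray(X)+T[:3,3]; q=P["mtx"]@np.array([p[0],-p[1],-p[2]]); return q[:2]/q[2]
E
python3 - <<'E'
from h import *
P={n:ctrl.camera_params(n) for n in("scene","side","wrist")}
for n,z,a in [("seat",.026,dict(scene=(405,235),side=(296,169))),("bearing",.014,dict(scene=(209,150),side=(349,331))),
 ("mount",.028,dict(scene=(293,189),side=(323,221),wrist=(166,160))),("cap",.024,dict(scene=(294,261),side=(380,190),wrist=(292,45))),
 ("rodtip",.084,dict(scene=(197,196),side=(429,229),wrist=(308,284))),("plate",.010,dict(scene=(200,214),side=(425,262),wrist=(311,252))),
 ("jar",.055,dict(scene=(243,226),side=(401,208),wrist=(300,168))),("socket",.045,dict(scene=(349,199),side=(299,185),wrist=(92,32))),
 ("pulley",.022,dict(scene=(163,174),side=(446,321))),("bush",.04,dict(scene=(257,153),side=(311,265),wrist=(149,281))),("bolt",.052,dict(scene=(370,293),side=(360,154)))]:
    print(n,{k:np.round(onz(P[k],v,z),3).tolist() for k,v in a.items()})
E
```

```text
seat {'scene': [0.45, 0.296], 'side': [0.449, 0.279]}
bearing {'scene': [0.485, -0.285], 'side': [0.482, -0.293]}
mount {'scene': [0.481, 0.008], 'side': [0.484, 0.002], 'wrist': [0.487, 0.012]}
cap {'scene': [0.644, 0.139], 'side': [0.643, 0.133], 'wrist': [0.644, 0.138]}
rodtip {'scene': [0.664, -0.113], 'side': [0.657, -0.139], 'wrist': [0.661, -0.126]}
plate {'scene': [0.66, -0.131], 'side': [0.659, -0.139], 'wrist': [0.662, -0.126]}
jar {'scene': [0.653, 0.009], 'side': [0.648, -0.011], 'wrist': [0.652, 0.009]}
socket {'scene': [0.445, 0.146], 'side': [0.446, 0.145], 'wrist': [0.445, 0.146]}
pulley {'scene': [0.626, -0.3], 'side': [0.631, -0.3]}
bush {'scene': [0.44, -0.145], 'side': [0.44, -0.159], 'wrist': [0.442, -0.153]}
bolt {'scene': [0.633, 0.313], 'side': [0.628, 0.298]}
```

Call:
servo_tool --plan "-1 -0.225 0.285 0 0;-1 -0.225 0.285 0 0;-1 -0.225 0.285 0 0;-1 -0.225 0.285 0 0;-1 -0.225 0.285 0 0;-1 -0.225 0.285 0 0;-1 -0.225 0.285 0 0;-1 -0.225 0.285 0 0;-1 -0.225 0.285 0 0"

```text
time_s: 1.27
tool_pos: [0.4508, 0.2841, 0.2312]
orientation: [[0.002, 1.0, -0.0], [1.0, -0.002, -0.0], [-0.0, -0.0, -1.0]]
ft_force: [0.7, -0.1, -0.1]
width: 1.003
gripper_force: 0.0
```

Run:
```python
from h import *
s=ctrl.read_state();print(s["tool_pos"],s["orientation"].round(3).tolist(),s["time_s"])
P=ctrl.camera_params("wrist");np.save("pw1.npy",P,allow_pickle=True)
cv2.imwrite("pics/w1.png",ctrl.get_image("wrist"))
```

```text
[0.4508055  0.28408603 0.23120589] [[0.002, 1.0, -0.0], [1.0, -0.002, -0.0], [-0.0, -0.0, -1.0]] 1.275
```

View pics/w1.png

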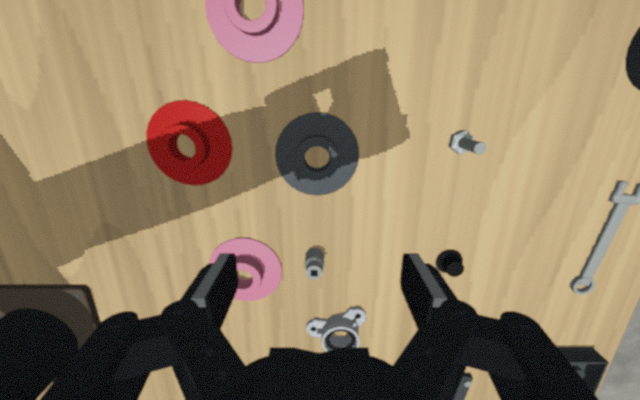

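The dark seat's flange spans columns 275–358 and rows 112–195, so its centre is at (316.5,153.5); the hole in the top is at about (317,156). The socket stands at (314,262), clear of the seat.

Run:
```python
from h import *
P=np.load("pw1.npy",allow_pickle=True).item()
for px,z in [((316.5,153.5),.003),((317,155.5),.026),((314,272),.045)]: print(onz(P,px,z).round(4))
```

```text
[0.4471 0.2988]
[0.4479 0.3008]
[0.4435 0.1479]
```

Call:
servo_tool --plan "-1 -0.003 0.016 0 0;-1 -0.003 0.016 -0.06 0;-1 -0.003 0.016 -0.12 0;-1 -0.003 0.016 -0.17 0;-1 -0.003 0.016 -0.2 0;-1 -0.003 0.016 -0.215 0;-1 -0.003 0.016 -0.226 0;-1 -0.003 0.016 -0.226 0;1 -0.003 0.016 -0.226 0;1 -0.003 0.016 -0.226 0;1 -0.003 0.016 -0.226 0;1 -0.003 0.016 -0.226 0;1 -0.003 0.016 -0.226 0;1 -0.003 0.016 -0.226 0"

```text
time_s: 3.08
tool_pos: [0.4484, 0.3016, 0.0072]
orientation: [[0.0, 1.0, 0.003], [1.0, -0.0, 0.001], [0.001, 0.003, -1.0]]
ft_force: [-0.9, -0.3, 6.5]
width: 0.618
gripper_force: 64.0
```

Call:
servo_tool --plan "1 0 0 0.03 0;1 0 0 0.08 0;1 0 0 0.14 0;1 0 0 0.2 0;1 0 0 0.2 0;1 0 0 0.2 0"

```text
time_s: 3.82
tool_pos: [0.4457, 0.3005, 0.2035]
orientation: [[0.0, 1.0, -0.003], [1.0, -0.0, -0.001], [-0.001, -0.003, -1.0]]
ft_force: [0.1, -0.5, -3.5]
width: 0.618
gripper_force: 64.9
```

Run:
```python
from h import *
s=ctrl.read_state();print(s["tool_pos"],s["ft_force"],s["width"])
cv2.imwrite("pics/w2.png",ctrl.get_image("wrist"))
```

```text
[0.4456774  0.30049447 0.20351866] [ 0.14810393 -0.45299961 -3.52881588] 0.6175865602854277
```

View pics/w2.png

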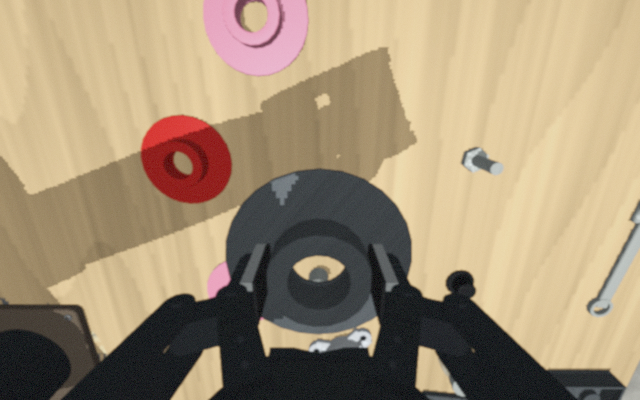

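The seat is held level between the pads, its flange spanning columns 226–411 and rows 168–332 (centre about (318.5,250)).

Call:
servo_tool --plan "1 0.04 -0.05 0 0;1 0.08 -0.1 0 0;1 0.105 -0.15 0 0;1 0.13 -0.2 0 0;1 0.15 -0.25 0 0;1 0.17 -0.3 0 0;1 0.185 -0.35 0 0;1 0.2 -0.4 0 0;1 0.207 -0.45 0 0;1 0.214 -0.5 0 0;1 0.214 -0.54 0 0;1 0.214 -0.54 0 0;1 0.214 -0.54 0 0;1 0.214 -0.54 0 0"

```text
time_s: 5.62
tool_pos: [0.6606, -0.2374, 0.2037]
orientation: [[-0.001, 1.0, -0.002], [1.0, 0.001, 0.002], [0.002, -0.002, -1.0]]
ft_force: [-0.5, 0.6, -4.2]
width: 0.618
gripper_force: 64.9
```

Run:
```python
from h import *
s=ctrl.read_state();print(s["tool_pos"],s["ft_force"],s["width"])
P=ctrl.camera_params("wrist");np.save("pw3.npy",P,allow_pickle=True)
cv2.imwrite("pics/w3.png",ctrl.get_image("wrist"))
```

```text
[ 0.66055825 -0.23738414  0.20373309] [-0.50184781  0.58883992 -4.17078734] 0.6181513184321422
```

View pics/w3.png

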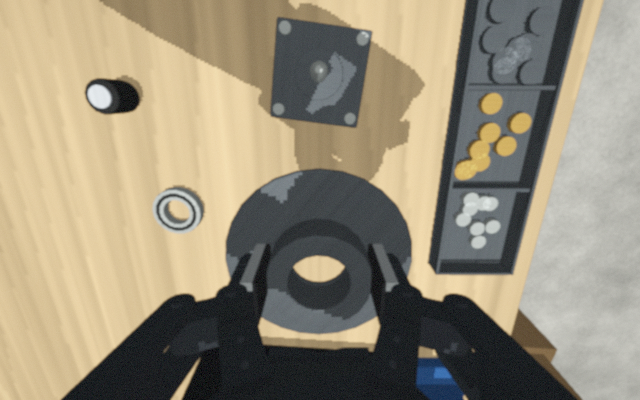

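The strut's plate corners are at (278,17), (372,31), (356,127) and (271,115), with its rod tip at (318.5,70). The bearing ring is centred at (178,210), and the held seat keeps the same outline.

Run:
```python
from h import *
P=np.load("pw3.npy",allow_pickle=True).item()
c=[onz(P,p,.010) for p in((278,17),(372,31),(356,127),(271,115))];print("plate",np.mean(c,0).round(4))
b=[onz(P,p,.012) for p in((285,27),(362,39),(350,118),(278,109))];print("bolts",np.mean(b,0).round(4))
print("tip",onz(P,(318.5,69.5),.084).round(4))
print("bearing",onz(P,(178,210),.012).round(4))
e=[onz(P,p,.2037-.006+.004) for p in((226,250),(411,250),(318.5,168),(318.5,332))]
print("seat",np.round(e,4).tolist())
```

```text
plate [ 0.6597 -0.1304]
bolts [ 0.6591 -0.1305]
tip [ 0.6592 -0.1308]
bearing [ 0.4832 -0.287 ]
seat [[0.6071, -0.2347], [0.7123, -0.2343], [0.6597, -0.1868], [0.6599, -0.2935]]
```

Call:
servo_tool --plan "1 0 0.06 0 0;1 0 0.109 0 0;1 0 0.109 0 0;1 0 0.109 0 0;1 0 0.109 -0.04 0;1 0 0.109 -0.08 0;1 0 0.109 -0.11 0;1 0 0.109 -0.13 0;1 0 0.109 -0.15 0;1 0 0.109 -0.16 0;1 0 0.109 -0.167 0;1 0 0.109 -0.167 0;1 0 0.109 -0.167 0"

```text
time_s: 7.3
tool_pos: [0.6617, -0.1301, 0.0394]
orientation: [[-0.0, 1.0, 0.002], [1.0, 0.0, -0.001], [-0.001, 0.002, -1.0]]
ft_force: [0.4, 0.8, -3.2]
width: 0.619
gripper_force: 64.8
```

Call:
servo_tool --plan "1 -0.001 0 -0.004 0;1 -0.001 0 -0.006 0;1 -0.001 0 -0.006 0;-1 -0.001 0 -0.006 0;-1 -0.001 0 -0.006 0;-1 -0.001 0 -0.006 0;-1 -0.001 0 -0.006 0;-1 -0.001 0 -0.006 0;-1 0 0 0.03 0;-1 0 0 0.08 0;-1 0 0 0.14 0;-1 0 0 0.17 0;-1 0 0 0.17 0;-1 0 0 0.17 0"

```text
time_s: 9.05
tool_pos: [0.6601, -0.1297, 0.2065]
orientation: [[0.0, 1.0, -0.003], [1.0, -0.0, 0.001], [0.001, -0.003, -1.0]]
ft_force: [-0.5, 1.1, -0.8]
width: 0.999
gripper_force: 0.0
```

Run:
```python
from h import *
s=ctrl.read_state();print(s["tool_pos"],s["ft_force"],s["width"])
P=ctrl.camera_params("wrist");np.save("pw4.npy",P,allow_pickle=True)
cv2.imwrite("pics/w4.png",ctrl.get_image("wrist"))
```

```text
[ 0.6601108  -0.1296729   0.20646139] [-0.47708026  1.11070514 -0.80522153] 0.999010447253887
```

View pics/w4.png

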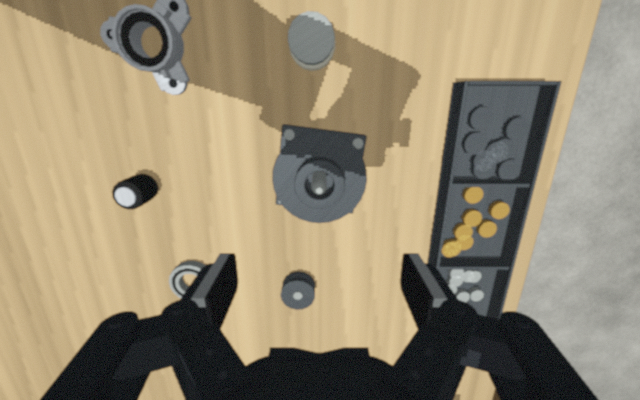

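The seat lies over the strut, its flange spanning columns 272–367 down to row 222, with the rod tip (319,184) inside the hole (320,178).

Run:
```python
from h import *
P=np.load("pw4.npy",allow_pickle=True).item()
print(onz(P,(319.5,180),.052),onz(P,(319,184),.084),[onz(P,p,.028) for p in((272,175),(367,175),(319.5,222))])
print([proj(P,(.6593,-.1306-.055,z)).round(1) for z in(.026,.03,.034)])
```

```text
[ 0.65976942 -0.12921866] [ 0.65930798 -0.12402618] [array([ 0.60505004, -0.13020309]), array([ 0.7143879 , -0.13005289]), array([ 0.65983212, -0.18925517])]
[array([319.1, 218.6]), array([319.1, 219.9]), array([319.1, 221.3])]
```

Call:
servo_tool --plan "-1 -0.06 -0.053 0 0;-1 -0.1 -0.09 0 0;-1 -0.14 -0.125 0 0;-1 -0.177 -0.157 0 0;-1 -0.177 -0.157 -0.05 0;-1 -0.177 -0.157 -0.11 0;-1 -0.177 -0.157 -0.15 0;-1 -0.177 -0.157 -0.175 0;-1 -0.177 -0.157 -0.19 0;-1 -0.177 -0.157 -0.202 0;-1 -0.177 -0.157 -0.202 0;-1 -0.177 -0.157 -0.202 0;1 -0.177 -0.157 -0.202 0;1 -0.177 -0.157 -0.202 0;1 -0.177 -0.157 -0.202 0;1 -0.177 -0.157 -0.202 0;1 -0.177 -0.157 -0.202 0"

```text
time_s: 11.22
tool_pos: [0.4868, -0.2888, 0.0094]
orientation: [[0.0, 1.0, 0.006], [1.0, -0.0, -0.004], [-0.004, 0.006, -1.0]]
ft_force: [2.2, 0.5, 10.0]
width: 0.146
gripper_force: 53.8
```

The fingers closed far too narrow (0.146), so I look before moving on.

Run:
```python
from h import *
s=ctrl.read_state();print(s["tool_pos"],s["ft_force"],s["width"])
a=ctrl.get_image("side")[240:400,230:450];b=ctrl.get_image("wrist")
a=cv2.resize(a,(550,400))
b=cv2.resize(b[150:400,160:480],None,fx=.6,fy=.6)
c=np.zeros((560,560,3),np.uint8);c[:400,:550]=a;c[402:552,:192]=b
cv2.imwrite("pics/w5.png",c)
```

```text
[ 0.486762   -0.28881695  0.00939298] [ 2.17441771  0.51501394 10.03113659] 0.14619809961034158
```

View pics/w5.png

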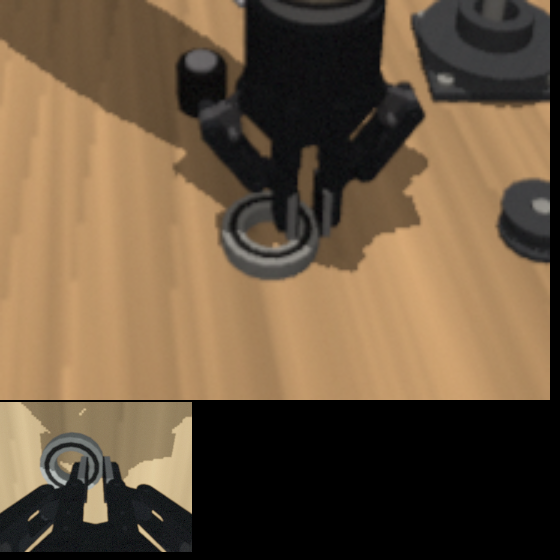

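The ring is pinched by its wall, with the left finger in the hole, and has shifted about 15 mm toward -x. I loosen slightly, lift, and look again.

Call:
servo_tool --plan "0.5 0 0 0 0;0.5 0 0 0 0;0.5 0 0 0.01 0;0.5 0 0 0.03 0;0.5 0 0 0.06 0;0.5 0 0 0.06 0;-1 0 0 0.12 0;-1 0 0 0.18 0;-1 0 0 0.2 0;-1 0 0 0.2 0;-1 0 0 0.2 0;-1 0 0 0.2 0"

```text
time_s: 12.82
tool_pos: [0.4829, -0.286, 0.2034]
orientation: [[0.0, 1.0, -0.004], [1.0, -0.0, 0.003], [0.003, -0.004, -1.0]]
ft_force: [-0.0, 0.6, -0.5]
width: 0.996
gripper_force: 0.0
```

Run:
```python
from h import *
s=ctrl.read_state();print(s["tool_pos"],s["ft_force"],s["width"])
P=ctrl.camera_params("wrist");np.save("pw6.npy",P,allow_pickle=True)
w=ctrl.get_image("wrist");a=ctrl.get_image("side")
c=np.vstack([w[100:370,120:520],a[100:370,200:600]])
cv2.imwrite("pics/w6.png",c);cv2.imwrite("pics/w6full.png",w)
```

```text
[ 0.48287223 -0.28603536  0.20337527] [-0.00626844  0.64658454 -0.52273536] 0.9960081237032372
```

View pics/w6.png

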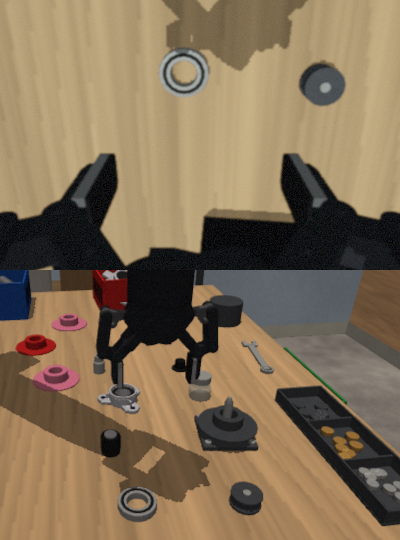

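The bearing ring is flat and undamaged. In the wrist crop it is centred at (185,72.5), which is (305,172.5) in the full picture; the pulley is untouched at (442,184).

Run:
```python
from h import *
P=np.load("pw6.npy",allow_pickle=True).item()
print(onz(P,(305,172.5),.010), onz(P,(304,173),.014), onz(P,(445.5,187),.022))
```

```text
[ 0.46482084 -0.28697016] [ 0.4638381  -0.28655686] [ 0.63037365 -0.30116175]
```

Call:
servo_tool --plan "-0.7 -0.0187 -0.001 -0.05 0;-0.7 -0.0187 -0.001 -0.1 0;-0.7 -0.0187 -0.001 -0.15 0;-0.7 -0.0187 -0.001 -0.175 0;-0.7 -0.0187 -0.001 -0.19 0;-0.7 -0.0187 -0.001 -0.198 0;-0.7 -0.0187 -0.001 -0.203 0;-0.7 -0.0187 -0.001 -0.2055 0;-0.7 -0.0187 -0.001 -0.2055 0;-0.7 -0.0187 -0.001 -0.2055 0"

```text
time_s: 14.18
tool_pos: [0.4656, -0.2883, 0.0014]
orientation: [[-0.0, 1.0, 0.001], [1.0, 0.0, -0.001], [-0.001, 0.001, -1.0]]
ft_force: [0.2, -0.7, 0.6]
width: 0.853
gripper_force: 0.0
```

Call:
servo_tool --plan "-0.5 0 0 -0.002 0;-0.3 0 0 -0.002 0;0 0 0 -0.002 0;0 0 0 -0.002 0;0 0 0 -0.002 0;0 0 0 -0.002 0"

```text
time_s: 14.92
tool_pos: [0.4656, -0.2883, -0.0007]
orientation: [[-0.0, 1.0, 0.001], [1.0, 0.0, -0.001], [-0.001, 0.001, -1.0]]
ft_force: [-0.4, -0.6, 5.9]
width: 0.661
gripper_force: 63.9
```

Call:
servo_tool --plan "0 0 0 0.03 0;0 0 0 0.08 0;0 0 0 0.13 0;0 0 0 0.15 0;0 0.04 0.032 0.15 0;0 0.08 0.064 0.15 0;0 0.12 0.096 0.15 0;0 0.16 0.128 0.15 0;0 0.194 0.156 0.15 0;0 0.194 0.156 0.15 0;0 0.194 0.156 0.15 0;0 0.194 0.156 0.15 0"

```text
time_s: 16.42
tool_pos: [0.6581, -0.1327, 0.148]
orientation: [[0.001, 1.0, -0.002], [1.0, -0.001, 0.0], [0.0, -0.002, -1.0]]
ft_force: [-0.1, -0.4, -2.0]
width: 0.665
gripper_force: 65.2
```

Run:
```python
from h import *
s=ctrl.read_state();print(s["tool_pos"],s["ft_force"],s["width"])
P=ctrl.camera_params("wrist");np.save("pw7.npy",P,allow_pickle=True)
w=ctrl.get_image("wrist");a=ctrl.get_image("side")
c=np.vstack([w[130:400,120:520],a[100:370,200:600]])
cv2.imwrite("pics/w7.png",c)
```

```text
[ 0.65812018 -0.13271676  0.14801098] [-0.07342306 -0.35673259 -2.03088751] 0.6647002424904167
```

View pics/w7.png

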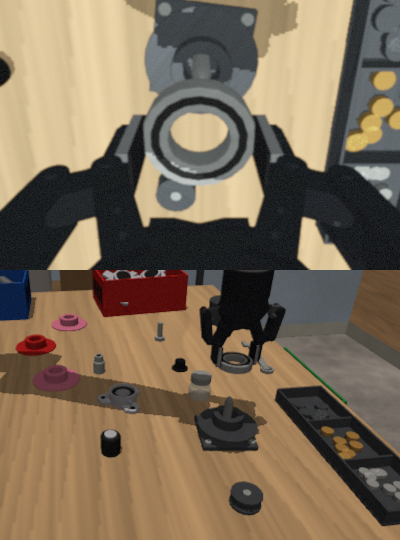

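The ring is held level, centred at about (320,261) in the wrist view, with the strut just behind it at (322,190).

Call:
servo_tool --plan "0 0.001 0.001 -0.03 0;0 0.001 0.001 -0.05 0;0 0.001 0.001 -0.065 0;0 0.001 0.001 -0.08 0;0 0.001 0.001 -0.088 0;0 0.001 0.001 -0.093 0;0 0.001 0.001 -0.093 0;0 0.001 0.001 -0.093 0"

```text
time_s: 17.52
tool_pos: [0.6608, -0.1311, 0.0566]
orientation: [[-0.0, 1.0, 0.001], [1.0, 0.0, -0.0], [-0.0, 0.001, -1.0]]
ft_force: [0.3, -0.1, -2.1]
width: 0.663
gripper_force: 65.2
```

Call:
servo_tool --plan "0 -0.001 0 -0.003 0;0 -0.001 0 -0.0045 0;0 -0.001 0 -0.0045 0;-1 -0.001 0 -0.0045 0;-1 -0.001 0 -0.0045 0;-1 -0.001 0 -0.0045 0;-1 -0.001 0 -0.0045 0;-1 -0.001 0 0.01 0;-1 -0.001 0 0.05 0;-1 -0.001 0 0.1 0;-1 -0.001 0 0.15 0;-1 -0.001 0 0.15 0;-1 -0.001 0 0.15 0"

```text
time_s: 19.15
tool_pos: [0.6592, -0.1309, 0.2064]
orientation: [[-0.0, 1.0, 0.001], [1.0, 0.0, -0.0], [-0.0, 0.001, -1.0]]
ft_force: [-0.5, 0.2, -1.1]
width: 1.002
gripper_force: 0.0
```

Run:
```python
from h import *
s=ctrl.read_state();print(s["tool_pos"],s["ft_force"],s["width"])
P=ctrl.camera_params("wrist");np.save("pw8.npy",P,allow_pickle=True)
w=ctrl.get_image("wrist");a=ctrl.get_image("side")
c=np.vstack([w[0:300,100:500],cv2.resize(a[180:280,360:493],(400,300))])
cv2.imwrite("pics/w8.png",c)
```

```text
[ 0.65916148 -0.13089175  0.2063999 ] [-0.46267643  0.16309515 -1.08533374] 1.0024676247241577
```

View pics/w8.png

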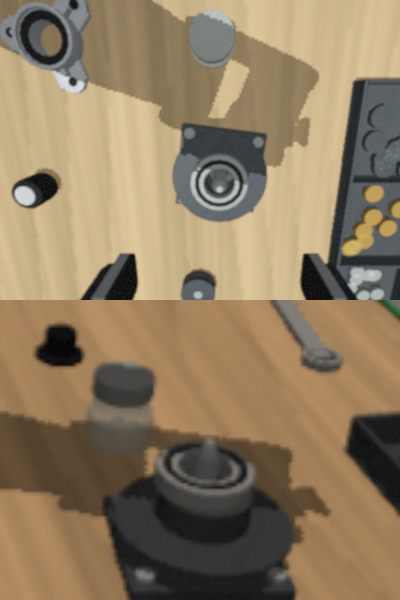

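The bearing lies flat on the seat hub around the rod (ring at (319,182)), and the jar and pulley are undisturbed. Next is the mount.

Call:
servo_tool --plan "-1 -0.04 0.035 0 0;-1 -0.08 0.07 0 0;-1 -0.12 0.1 0 0;-1 -0.16 0.13 0 0;-1 -0.173 0.141 0 0;-1 -0.173 0.141 0 0;-1 -0.173 0.141 0 0;-1 -0.173 0.141 0 0"

```text
time_s: 20.25
tool_pos: [0.4872, 0.0092, 0.2058]
orientation: [[0.001, 1.0, -0.0], [1.0, -0.001, -0.0], [-0.0, -0.0, -1.0]]
ft_force: [-0.3, 0.1, 0.6]
width: 1.001
gripper_force: 0.0
```

Run:
```python
from h import *
P=np.load("pw8.npy",allow_pickle=True).item();print(onz(P,(142,38),.028))
s=ctrl.read_state();print(s["tool_pos"],s["ft_force"],s["width"])
P=ctrl.camera_params("wrist");np.save("pw9.npy",P,allow_pickle=True)
w=ctrl.get_image("wrist")
cv2.imwrite("pics/w9.png",cv2.resize(w[60:260,200:440],None,fx=2.5,fy=2.5))
```

```text
[0.48325025 0.00861136]
[0.48719086 0.00923206 0.20577946] [-0.27036438  0.08681611  0.55540229] 1.000758293202483
```

View pics/w9.png

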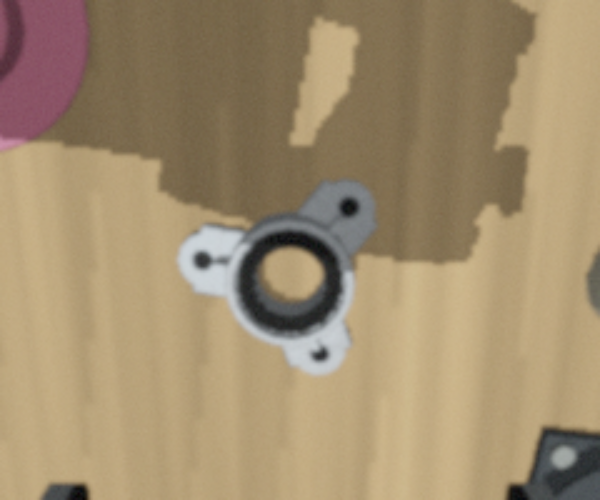

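The mount is centred at crop (291,278), i.e. full (316.4,171.2), with ears at about 50°, 168° and -70°.

Run:
```python
from h import *
P=np.load("pw9.npy",allow_pickle=True).item();print(onz(P,(316.4,171.2),.027),onz(P,(316,169.3),.008))
```

```text
[0.48374132 0.01299309] [0.4830893  0.01050823]
```

Call:
servo_tool --plan "-0.7 -0.004 0.002 -0.05 0;-0.7 -0.004 0.002 -0.1 0;-0.7 -0.004 0.002 -0.15 0;-0.7 -0.004 0.002 -0.175 0;-0.7 -0.004 0.002 -0.19 0;-0.7 -0.004 0.002 -0.199 0;-0.7 -0.004 0.002 -0.199 0;-0.5 -0.004 0.002 -0.199 0;-0.3 -0.004 0.002 -0.199 0;0 -0.004 0.002 -0.199 0;0 -0.004 0.002 -0.199 0;0 -0.004 0.002 -0.199 0;0 -0.004 0.002 -0.199 0"

```text
time_s: 21.92
tool_pos: [0.4837, 0.0118, 0.0085]
orientation: [[-0.0, 1.0, 0.003], [1.0, 0.0, -0.001], [-0.001, 0.003, -1.0]]
ft_force: [-1.3, 0.9, 5.5]
width: 0.669
gripper_force: 64.8
```

Call:
servo_tool --plan "0 0 0 0.03 0;0 0 0 0.08 0;0 0 0 0.13 0;0 0 0 0.15 0;0 0.036 -0.03 0.15 0;0 0.072 -0.06 0.15 0;0 0.108 -0.09 0.15 0;0 0.144 -0.12 0.15 0;0 0.176 -0.143 0.15 0;0 0.176 -0.143 0.15 0;0 0.176 -0.143 0.15 0;0 0.176 -0.143 0.15 0;0 0.176 -0.143 0.12 0;0 0.176 -0.143 0.12 0"

```text
time_s: 23.68
tool_pos: [0.6553, -0.1293, 0.1235]
orientation: [[-0.001, 1.0, -0.007], [1.0, 0.001, 0.003], [0.003, -0.007, -1.0]]
ft_force: [-1.0, 0.8, -5.9]
width: 0.665
gripper_force: 68.0
```

Run:
```python
from h import *
s=ctrl.read_state();print(s["tool_pos"],s["ft_force"],s["width"])
P=ctrl.camera_params("wrist");np.save("pw10.npy",P,allow_pickle=True)
w=ctrl.get_image("wrist");a=ctrl.get_image("side")
c=np.vstack([w[130:400,120:520],cv2.resize(a[120:280,340:540],None,fx=2,fy=2)])
cv2.imwrite("pics/w10.png",c)
```

```text
[ 0.65527946 -0.12934629  0.12348339] [-1.03841184  0.78090116 -5.92018002] 0.665257630013259
```

View pics/w10.png

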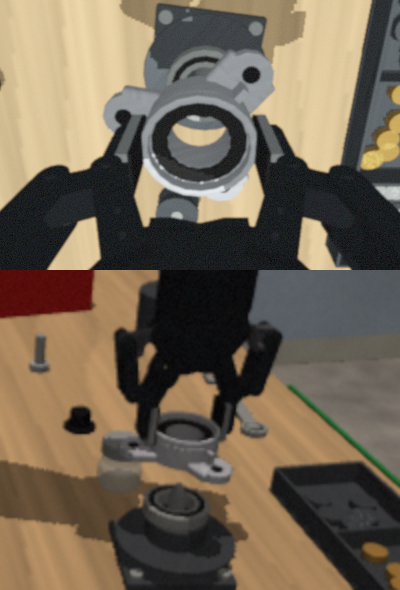

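The mount is held level right above the bearing, its hole lined up with the rod.

Call:
servo_tool --plan "0 0.001 -0.001 0 0;0 0.001 -0.001 -0.015 0;0 0.001 -0.001 -0.027 0;0 0.001 -0.001 -0.036 0;0 0.001 -0.001 -0.042 0;0 0.001 -0.001 -0.042 0;0 0.001 -0.001 -0.042 0"

```text
time_s: 24.65
tool_pos: [0.6597, -0.1321, 0.0853]
orientation: [[0.0, 1.0, 0.001], [1.0, -0.0, -0.0], [-0.0, 0.001, -1.0]]
ft_force: [0.5, -0.9, -5.9]
width: 0.665
gripper_force: 68.1
```

Call:
servo_tool --plan "0 0 0.001 -0.005 0;0 0 0.001 -0.008 0;0 0 0.001 -0.01 0;0 0 0.001 -0.01 0;0 0 0.001 -0.01 0"

```text
time_s: 25.28
tool_pos: [0.6593, -0.131, 0.0748]
orientation: [[0.0, 1.0, 0.0], [1.0, -0.0, -0.0], [-0.0, 0.0, -1.0]]
ft_force: [-0.3, -0.8, -6.2]
width: 0.664
gripper_force: 68.1
```

Call:
servo_tool --plan "0 0 0 -0.001 0;0 0 0 -0.002 0;0 0 0 -0.002 0;-1 0 0 -0.002 0;-1 0 0 -0.002 0;-1 0 0 -0.002 0;-1 0 0 -0.002 0;-1 0 0 0.01 0;-1 0 0 0.05 0;-1 0 0 0.1 0;-1 0 0 0.13 0;-1 0 0 0.13 0;-1 0 0 0.13 0"

```text
time_s: 26.9
tool_pos: [0.6587, -0.1308, 0.2038]
orientation: [[0.0, 1.0, -0.001], [1.0, -0.0, 0.001], [0.001, -0.001, -1.0]]
ft_force: [-0.4, -0.4, 0.0]
width: 1.002
gripper_force: 0.0
```

Run:
```python
from h import *
s=ctrl.read_state();print(s["tool_pos"],s["ft_force"],s["width"])
P=ctrl.camera_params("wrist");np.save("pw11.npy",P,allow_pickle=True)
w=ctrl.get_image("wrist");a=ctrl.get_image("side")
c=np.vstack([cv2.resize(w[110:250,240:400],None,fx=2.5,fy=2)[:280],cv2.resize(a[150:280,340:540],None,fx=2,fy=2)])
cv2.imwrite("pics/w11.png",c)
```

```text
[ 0.65869098 -0.13075426  0.20384484] [-0.43691383 -0.36113975  0.03981082] 1.0021492342134974
```

View pics/w11.png

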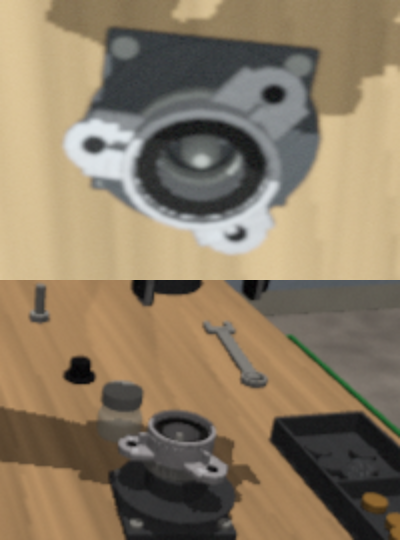

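The mount lies flat over the rod (rim centre about (320.6,193)), ears level. My picture allowance is used up, so the cap is measured by code.

Call:
servo_tool --plan "-1 0 0.06 0 0;-1 0 0.12 0 0;-1 -0.005 0.18 0 0;-1 -0.01 0.24 0 0;-1 -0.015 0.269 0 0;-1 -0.015 0.269 0 0;-1 -0.015 0.269 0 0;-1 -0.015 0.269 0 0"

```text
time_s: 28.0
tool_pos: [0.6444, 0.1366, 0.2043]
orientation: [[0.002, 1.0, -0.001], [1.0, -0.002, -0.0], [-0.0, -0.001, -1.0]]
ft_force: [0.1, -0.6, -0.5]
width: 1.001
gripper_force: 0.0
```

Run:
```python
from h import *
Q=np.load("pw11.npy",allow_pickle=True).item();print("mount",onz(Q,(320.6,193.2),.094))
s=ctrl.read_state();print(s["tool_pos"])
P=ctrl.camera_params("wrist");w=ctrl.get_image("wrist");cv2.imwrite("pics/w12.png",w)
u,v=proj(P,(.644,.138,.012)).astype(int);print(u,v)
m=(w.max(2)<50).astype(np.uint8)
n,l,st,c=cv2.connectedComponentsWithStats(m)
for i in range(1,n):
    if st[i,4]>150 and np.hypot(*(c[i]-(u,v)))<60:
        x,y,W,H,A=st[i];print(st[i],c[i])
        rows=np.where(l==i)
        # flange: lateral extremes, bottom of the boss top
        print("flange width centre",onz(P,(x+W/2-.5,y+W/2-.5),.003),"bbox centre z.012",onz(P,(x+W/2-.5,y+H/2-.5),.012))
print([proj(P,(.644,.138+d,.003)).round(1) for d in(-.02,.02)],[proj(P,(.644,.138+d,.024)).round(1) for d in(-.013,.013)])
```

```text
mount [ 0.65952602 -0.13023088]
[0.64443579 0.13657778 0.20427056]
319 170
[305 154  27  29 506] [318.71343874 166.05731225]
flange width centre [0.64256028 0.13985476] bbox centre z.012 [0.64259788 0.14079892]
[array([319.2, 184.1]), array([319.2, 152.2])] [array([319.2, 183.6]), array([319.2, 161.8])]
```

Call:
servo_tool --plan "-0.5 -0.0015 0.0015 -0.05 0;-0.5 -0.0015 0.0015 -0.1 0;-0.5 -0.0015 0.0015 -0.15 0;-0.5 -0.0015 0.0015 -0.175 0;-0.5 -0.0015 0.0015 -0.188 0;-0.5 -0.0015 0.0015 -0.195 0;-0.5 -0.0015 0.0015 -0.195 0;0 -0.0015 0.0015 -0.195 0;0.2 -0.0015 0.0015 -0.195 0;0.4 -0.0015 0.0015 -0.195 0;0.8 -0.0015 0.0015 -0.195 0;0.8 -0.0015 0.0015 -0.195 0;0.8 -0.0015 0.0015 -0.195 0;0.8 -0.0015 0.0015 -0.195 0"

```text
time_s: 29.8
tool_pos: [0.6434, 0.1396, 0.011]
orientation: [[-0.0, 1.0, 0.001], [1.0, 0.0, 0.0], [0.0, 0.001, -1.0]]
ft_force: [-1.5, -0.4, 6.1]
width: 0.273
gripper_force: 58.9
```

Call:
servo_tool --plan "0.8 0 0 0.03 0;0.8 0 0 0.08 0;0.8 0 0 0.13 0;0.8 0 0 0.15 0;0.8 0.003 -0.05 0.15 0;0.8 0.006 -0.1 0.15 0;0.8 0.009 -0.15 0.15 0;0.8 0.012 -0.2 0.15 0;0.8 0.015 -0.24 0.15 0;0.8 0.016 -0.269 0.15 0;0.8 0.016 -0.269 0.15 0;0.8 0.016 -0.269 0.15 0;0.8 0.016 -0.269 0.13 0;0.8 0.016 -0.269 0.11 0;0.8 0.016 -0.269 0.098 0;0.8 0.016 -0.269 0.098 0;0.8 0.016 -0.269 0.098 0"

```text
time_s: 31.92
tool_pos: [0.6592, -0.1295, 0.1082]
orientation: [[-0.0, 1.0, 0.001], [1.0, 0.0, -0.0], [-0.0, 0.001, -1.0]]
ft_force: [0.7, 0.4, -0.4]
width: 0.273
gripper_force: 58.9
```

Call:
servo_tool --plan "0.8 0 0 -0.003 0;0.8 0 0 -0.005 0;0.8 0 0 -0.007 0;0.8 0 0 -0.007 0;0.8 0 0 -0.007 0"

```text
time_s: 32.55
tool_pos: [0.6588, -0.1295, 0.1008]
orientation: [[0.0, 1.0, 0.0], [1.0, -0.0, 0.0], [0.0, 0.0, -1.0]]
ft_force: [0.3, 0.1, -0.6]
width: 0.276
gripper_force: 58.9
```

Call:
servo_tool --plan "0.8 0 0 -0.001 0;0.8 0 0 -0.0015 0;0.8 0 0 -0.0015 0;0.3 0 0 -0.0015 0;0 0 0 -0.0015 0;-0.5 0 0 -0.0015 0;-0.5 0 0 -0.0015 0;-0.5 0 0 0.02 0;-0.5 0 0 0.06 0;-0.5 0 0 0.1 0;-0.5 0 0 0.1 0;-0.5 0 0 0.1 0;-0.5 0 0 0.1 0"

```text
time_s: 34.17
tool_pos: [0.6579, -0.1292, 0.1992]
orientation: [[0.0, 1.0, -0.003], [1.0, -0.0, 0.001], [0.001, -0.003, -1.0]]
ft_force: [-0.2, -0.2, 0.6]
width: 0.747
gripper_force: 0.0
```

Run:
```python
from h import *
P={n:ctrl.camera_params(n) for n in("scene","side","wrist")}
# dark boss top of the cap inside the mount: compare blob with predicted silhouette for seated cap
for n in P:
    w=ctrl.get_image(n);cv2.imwrite(f"pics/f_{n}.png",w)
    th=np.linspace(0,6.28,40);pts=[proj(P[n],(.6593+.013*np.cos(t),-.1306+.013*np.sin(t),z)) for t in th for z in(.092,.112)]
    x,y,W,H=cv2.boundingRect(np.float32(pts));print(n,"pred",x,x+W,y,y+H)
    X,Y=x-12,y-12;r=w[Y:y+H+12,X:x+W+12].max(2)
    nn,l,st,c=cv2.connectedComponentsWithStats((r<45).astype(np.uint8))
    for s in st[1:]:
        if s[4]>60: print("  blob",X+s[0],X+s[0]+s[2],Y+s[1],Y+s[1]+s[3],s[4])
w=cv2.imread("pics/f_wrist.png").max(2);x,y=proj(P["wrist"],(.6593,-.1306,.1)).astype(int)
print(w[y-40:y+44:4,x-44:x+48:4])
```

```text
scene pred 183 199 178 194
  blob 181 203 180 197 250
side pred 421 439 209 227
  blob 417 444 212 231 336
wrist pred 306 337 182 218
  blob 299 347 173 209 974
[[165  73  69  64  65  67  67  68  89 108 116 125 110 144 157 151 152 119
   27  26 149 151 105]
 [107  64  62  61  66  68  80 115 120 111 107 107 119 146 152 154 152 129
   45  78 150 152  71]
 [102  97  81  73  63  75 118 107 108 112 120 129 120 113 115 132 130 143
  145 153 147 155  82]
 [146 146 146 199 138 124 103 119 155 157 144 137 145 156 158 124 132 155
  152 145 151 137  62]
 [229 226 225 239 224 116 148 146  74  31  29  24  34  38  83 149 146 122
  152 153 141  70  68]
 [225 235 238 237 214 144 123  32  30  26  33  28  18  30  28  34 132 147
  145 145 115 110 101]
 [ 70 121 194 210 157 136  36  33  34  23  30  27  30  21  22  31  35 142
  134 115 111 114 113]
 [ 65 128 157 122 205 103  47  68  63  28  22   4  25  30  25  32  21  79
  157 110 118 118 112]
 [229 236 237 223 217  59  65  61  29  26  31  22  22  22  21  30  39  40
  142 121 116 116 115]
 [236 234 234 223 182  42  65  65  25  25  22  31  27  26  14  33 
[... 398 characters left out ...]
212 112 199 215 217]
 [202 199 203 199 141 224 148  61  50  47  52  51  44  49  45  66 142 231
  138 144 217 215 210]
 [203 200 200 207 202 183 228 131 106  61  50  54  52  65 124 135 226 219
  196 223 217 213 209]
 [203 200 200 210 202 204 208 223 207 135 124 113 126 145 218 229 234 231
  196 224 217 214 209]
 [203 199 202 211 203 204 207 212 212 216 222 228 229 228 226 118 232 230
  211 224 217 214 209]
 [203 200 199 210 203 204 206 212 214 213 208 226 226 225  92  58 222 224
  225 224 218 214 211]
 [202 200 199 208 204 203 207 211 213 213 215 206 219 225 215 217 224 220
  224 224 218 215 211]
 [203 199 197 210 205 203 207 213 214 212 213 207 208 210 216 215 219 225
  226 224 218 215 210]]
```

```bash
python3 -c "
from rig import ctrl
print(ctrl.finish_job())"
```

```text
the job is handed in; nothing more can be done
None
```

I stacked the seat, bearing, mount and cap in order on the strut, let go of them all and handed the job in at about 34 s; no verdict came back, and with the picture allowance used up I checked the cap only by code (its top is at the seated height in both fixed cameras).

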